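Stamp the delivery note with the short self-inking stamp

ROBOT

A 7-joint arm with a two-finger parallel gripper is mounted at the origin on a cart in front of the work surface, level with it; the furniture and walls round the work are solid. World frame = base frame: x ahead of the robot, y to its left, z up, the work surface at z = 0. Lengths are in m, angles in rad, forces in N, time in s.
With the tool pointing down it reaches from about 0.425 to 0.95 m from the base axis. Payload 4.7 kg.
Tool frame: the origin (TCP) lies on the centre line of the jaws, within the pads' length; the fingertips stand robot.nose_length ahead of it and the grasp point (between the pads) lies 8 mm behind it (robot.nose_length is the distance from the TCP to the fingertips, in m); z points along the fingers, x is the direction in which the jaws open and shut, and the axes are right-handed (so a half turn about z gives the same grasp; the last joint's range is limited). The gripper opens to 85 mm and grips with 20 to 120 N. Pads are 22 mm wide; open, the fingers measure 114 mm over their backs; the gripper's body (76 mm by 85 mm) begins 54 mm behind the grasp point. The pads swing forward as they close: fully open they stand 13 mm farther back than shut.
Start: joints at [-1.292, 0.469, -0.049, 1.532, 0.024, 1.141, -0.082], TCP at [0.204, 0.643, 0.242] pointing down, gripper open.
Joint ranges: [-2.59, 2.59], [-0.33, 1.99], [-1.39, 1.29], [0.1, 2.45], [-1.04, 4.18], [0.21, 1.99], [-2.66, 2.66]. Speed limits (rad/s): [2.57, 2.57, 3.14, 3.14, 3.14, 3.14, 3.14].

INTERFACE

Orientations are given as [roll, pitch, yaw] about the fixed x, y, z axes, in that order (R = Rz(yaw) Ry(pitch) Rx(roll)).
In Python, from plant import robot gives the robot as it stands. Calls block until the motion is done:
- robot.goto(position, orientation): joint-space move of the TCP to a pose.
- robot.move_straight(position, vel=0.15, attitude=None, contact_N=None): straight line of the TCP; attitude=None keeps the orientation; vel is the mean speed in m/s. With contact_N (N) it stops when the force on the tool has changed by that much, and returns True; else False.
- robot.move_joints(angles): joint-space move.
- robot.grip(opening, strength=None): opening from 0.0 (shut) to 1.0 (fully open); strength is the grip in N (None keeps the last); returns when the fingers have stopped.
- robot.sleep(seconds).
- robot.inverse_kinematics(position, orientation): joint angles nearest the present ones, or None.
- robot.sense(): the state.
- robot.grab_frame(name): name is "scene" or "top" or "wrist"; returns a dict with "image" (400x640x3 uint8, red, green, blue), "range_z" (400x640 float32, m along the optical axis (not along the pixel's ray), 0 where there is no reading), "fx", "fy", "cx", "cy" (pixels), "R" (3x3) and "t" (3): a world point X has camera coordinates R X + t. Camera axes: x right, y down, z forward; pixel columns grow to the right and rows downward; lengths in m; the calibration is good to about 2 mm. The wrist camera is an equidistant fisheye: a pixel r from the principal point sees the ray r / f radians off the axis. A picture is of the moment at which its call begins.
A pose or a line that the arm cannot do raises robot.IKError and nothing moves.
- robot.close_job(): hands the job in, once; it reports no verdict.
The state is a dict: "t": time; "joint_pos": joint angles; "joint_velocities": joint speeds; "effort": joint torques, N m; "tcp_pos": TCP position; "tcp_rot": TCP orientation; "wrist_force": force on the tool from outside, world axes, zero at the start; "torque": the same for the moment, N m; "opening": opening from 0.0 (shut) to 1.0 (fully open).
Only numpy, scipy, OpenCV 4.12 (cv2) and the standard library are available. Lean on these libraries where they do the work, as an engineer would, in place of code of your own. Each camera call takes 0.05 s, during which the arm holds its last target. There are 200 camera calls.

TASK

Mark the delivery note on the pad as received: take the shortest of the three self-inking stamps out of the sloping rack and stamp squarely in the middle of the empty box on the form, pressing gently until the housing is fully down but no harder than that takes, because a forced impression smears. Mark nothing else with it, then put it back gently into its own place in the rack, leaning as before, and let go. Leave the other stamps and the things lying about where they are.

Things in the scene. Friction and masses are not known exactly. Their poses are not given: they have to be found in the camera images.
- stamp_short: The shortest of the three self-inking stamps: 75 mm tall (the others 85 and 88 mm); its place in the rack varies. Origin: centre of its foot's underside; z up through the stamp, y along the foot's long side. Grey frame 32 x 46 mm (x, y), 34 mm high; black housing above it 35 x 48 mm (x, y), from 36 to 75 mm above the foot. Grip the housing across x (35 mm). About 80 g. Either way round is right.
- stamp_short_press (a joint): How far the stamp's black housing is pushed down over its frame, m: 0 at rest (up), 0.014 fully down. The spring takes 3 N to start and 9 N to reach the bottom; the impression smears if the stamp is pressed on the form with 25 N or more.
- stamp_short_grip (a point): Point on the stamp's axis, at grip height in the black housing (58 mm above the foot while the housing is up); it moves with the housing. Axes as the stamp's.
- stamp_rack: Fixed grey sheet-steel stamp rack, 222 mm wide (y), 75 mm deep (x), its deck sloping 30 degrees, rising towards +x, away from the robot. Origin: centre of its underside on the desk; z up. Three open shoes along y at -74, 0 and +74 mm hold one stamp each. The stamps stand square to the deck: tops lean 30 degrees towards the rack's -x, long side up the slope.
- rack_shoe (a point): Centre of the floor of the rack's middle shoe: on the deck, at x = 0, y = 0, 28 mm up in the rack's frame, axes as the rack's. Each shoe is 55 mm long up the slope and 41 mm wide inside (4.5 mm play each way round a stamp's foot), with a 20 mm wall on the low side and 12 mm walls on the other three. The other shoes are alike, 74 mm to either side.
- form_pad: Fixed pad of A5 delivery notes, 210 mm (x) by 148 mm (y), 10 mm thick, lying on the desk. Origin: centre of its underside; x towards its glued top edge, z up.
- stamp_box (a point): Centre of the empty outlined box printed in the upper right part of the form, on the paper's surface (10 mm above the desk). The box is 64 mm long along x and 50 mm along y (axes as the pad's); the stamp's long side goes along the box's long side.
- stamp_mid: Another self-inking stamp in the rack, 85 mm tall. Leave it in its place.
- stamp_long: Another self-inking stamp in the rack, 88 mm tall. Leave it in its place.
- ink_pad: Closed flat ink pad case, 72 x 112 x 16 mm, in front of the rack; origin at the centre of its underside. Bystander.
- eraser: Eraser in its sleeve, 21 x 42 x 13 mm, in front of the rack. Bystander.
- stapler: Desk stapler, 137 x 34 x 46 mm, beside the rack on the right. Bystander.
- pen_blue: Ballpoint pen, 142 mm long and 10 mm thick, lying at the left of the pad. Bystander.
- usb_stick: USB stick, 18 x 54 x 8 mm, lying at the left of the pad. Bystander.
- glue_stick: Glue stick, 27 mm across and 94 mm tall, standing near the plastic bottle on the left. Bystander.
Mind the look-alikes: they are no part of the job. Leave any red or yellow look-alike of the stamp_mid alone. What is shaped like the stamp_short but purple is not meant.

How it is judged:
By the outcome, as a careful person would: the job done as asked, in the order asked, and still so for the second after the job is handed in, with the robot touching nothing.
It also fails if it takes over 54 s, if anything falls off the work surface, if the arm or the gripper's body presses on something with over 40 N, if the wrist force passes 120 N, or if a joint passes its speed limit or range.

## Working session

There is one attempt and no reset: what is moved stays moved. The work goes in short steps, each a Python script; the robot and the scene stay as the last script left them, time stands still between calls to the robot, and variables do not carry over. Pictures are saved under pics/ and viewed, about 8 in all and at most 12, crops included, and the job is handed in when it is done.

```bash
mkdir -p pics; ls; cat > h.py <<'E'
import numpy as np, cv2, pickle
from plant import robot
def snap(cam,name):
    f=robot.grab_frame(cam); cv2.imwrite(f'pics/{name}.png',f['image'][:,:,::-1]); pickle.dump(f,open(f'pics/{name}.pkl','wb')); return f
def load(name): return pickle.load(open(f'pics/{name}.pkl','rb'))
def ray(f,u,v):
    R,t=np.array(f['R']),np.array(f['t']); d=R.T@np.array([(u-f['cx'])/f['fx'],(v-f['cy'])/f['fy'],1.]); return -R.T@t,d
def onz(f,u,v,z):
    c,d=ray(f,u,v); return c+d*(z-c[2])/d[2]
def cloud(f):
    R,t=np.array(f['R']),np.array(f['t']); z=f['range_z']; v,u=np.mgrid[:z.shape[0],:z.shape[1]]
    P=np.stack([(u-f['cx'])/f['fx']*z,(v-f['cy'])/f['fy']*z,z],-1); X=(P-t)@R; X[z==0]=np.nan; return X
E
python3 - <<'E'
from h import *
print(robot.nose_length, robot.sense())
for c in('scene','top'):
    f=snap(c,c+'0'); print(c,f['fx'],f['cx'],f['cy'],np.round(-np.array(f['R']).T@f['t'],3),np.round(f['R'],2).tolist(),(f['range_z']>0).mean())
E
```

```text
pics
0.011 {'t': 0.0, 'joint_pos': array([-1.29190008,  0.46948496, -0.04861172,  1.5337244 ,  0.02408745,
        1.14099265, -0.08227654]), 'joint_velocities': array([-1.63672378e-04,  1.79248137e-04, -2.07784363e-04, -2.30247426e-04,
        2.21792509e-05, -1.42889005e-03,  2.59374777e-03]), 'effort': array([ 8.08591940e-04, -5.10305572e+01, -4.67350858e-02, -2.37713081e+01,
        1.05358593e-02,  7.54818408e-03, -1.29697793e-05]), 'tcp_pos': array([0.20429953, 0.64273447, 0.24121921]), 'tcp_rot': array([3.14153660e+00, 2.02344676e-03, 1.26306550e+00]), 'wrist_force': array([-0.20470121, -0.81641951,  0.31143198]), 'torque': array([ 0.01401709, -0.02701884,  0.00309974]), 'opening': 1.0006753506816066}
scene 500.7159374507762 322.5000322091575 208.9982265339792 [-0.167  1.082  1.064] [[-0.8, -0.6, -0.01], [-0.37, 0.5, -0.78], [0.47, -0.62, -0.62]] 0.97599609375
top 366.89130371249524 320.127811831242 197.38077179344918 [0.429 0.096 1.284] [[-0.02, -1.0, 0.01], [-0.99, 0.02, -0.11], [0.11, -0.01, -0.99]] 0.9960078125
```

View pics/top0.png

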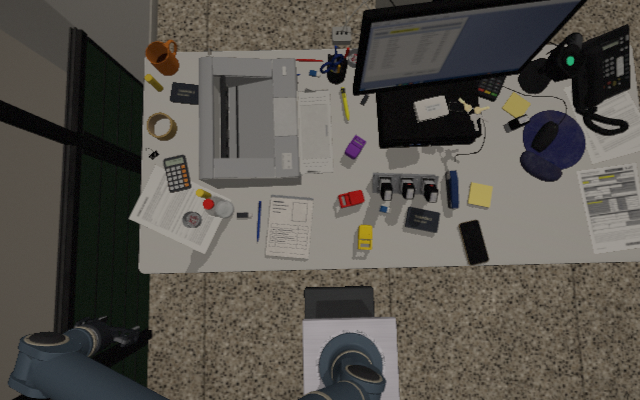

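View pics/scene0.png

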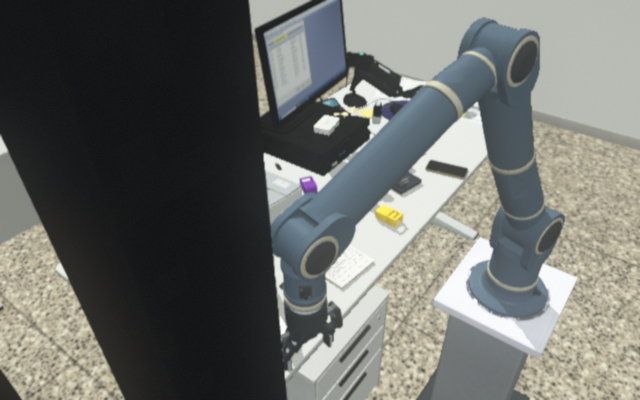

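The top view shows three stamps in the rack at (387,187), (408,187) and (430,187), and the pad at (289,228) with its empty box near (299,210). The look-alikes are red (351,199), purple (355,147) and yellow (365,237), all off the rack. The scene view has the rack hidden by the arm. Next I'll use depth to compare stamp heights.

```bash
python3 - <<'E'
from h import *
f=load('top0'); X=cloud(f); im=f['image']
for u,v in [(387,187),(408,187),(430,187),(270,198),(312,200),(305,258),(265,256)]:
    print(u,v,np.round(X[v,u],3))
# per stamp: points above z=.05, by columns
S=X[160:215,365:450]; m=(S[...,2]>.045)
n,l,st,_=cv2.connectedComponentsWithStats(m.astype(np.uint8))
s=np.array([-.5,0,np.sqrt(.75)])
for i in range(1,n):
    P=S[l==i]
    if len(P)<15: continue
    print('blob',st[i][:4]+[365,160,0,0],len(P),'mean',np.round(P.mean(0),3),'zmax',np.sort(P[:,2])[-5:].round(3),'axis-height max',np.sort(P@s)[-8:].round(3), 'x min',P[:,0].min().round(3))
# desk level
print('desk z',np.nanmedian(X[235:255,385:400,2]))
a=cv2.resize(im[165:230,365:465],None,fx=7,fy=7,interpolation=cv2.INTER_CUBIC); cv2.imwrite('pics/c1.png',a[:,:,::-1])
b=cv2.resize(im[190:265,255:325],None,fx=8,fy=8,interpolation=cv2.INTER_CUBIC); cv2.imwrite('pics/c2.png',b[:,:,::-1])
E
```

```text
387 187 [ 0.587 -0.133  0.095]
408 187 [ 0.585 -0.2    0.102]
430 187 [ 0.584 -0.275  0.094]
270 198 [ 0.571  0.263 -0.005]
312 200 [0.559 0.114 0.011]
305 258 [0.359 0.143 0.01 ]
265 256 [0.369 0.281 0.004]
blob [379 174  14   7] 37 mean [ 0.631 -0.138  0.05 ] zmax [0.055 0.055 0.055 0.056 0.057] axis-height max [-0.268 -0.268 -0.268 -0.267 -0.267 -0.267 -0.267 -0.265] x min 0.618
blob [399 175  17  25] 268 mean [ 0.587 -0.207  0.076] zmax [0.101 0.102 0.102 0.102 0.102] axis-height max [-0.201 -0.201 -0.201 -0.201 -0.201 -0.2   -0.2   -0.2  ] x min 0.547
blob [421 175  18  28] 311 mean [ 0.577 -0.279  0.083] zmax [0.113 0.113 0.113 0.114 0.114] axis-height max [-0.185 -0.185 -0.185 -0.184 -0.182 -0.182 -0.182 -0.182] x min 0.535
blob [380 179  13  22] 239 mean [ 0.579 -0.132  0.087] zmax [0.11  0.111 0.111 0.111 0.112] axis-height max [-0.192 -0.192 -0.192 -0.191 -0.191 -0.191 -0.19  -0.19 ] x min 0.545
desk z -1.628417545797872e-05
```

View pics/c1.png

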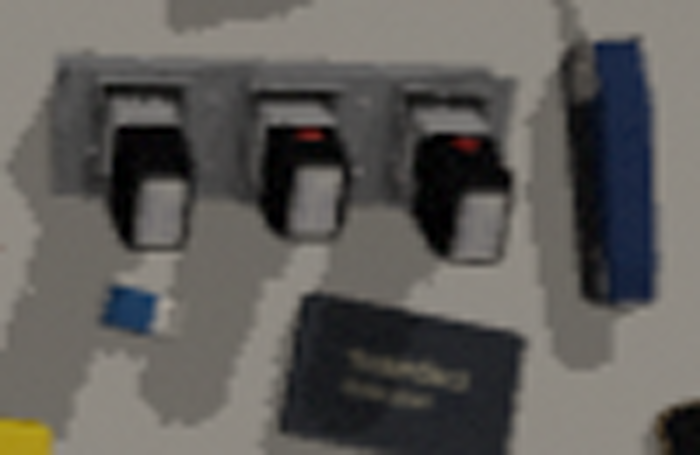

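View pics/c2.png

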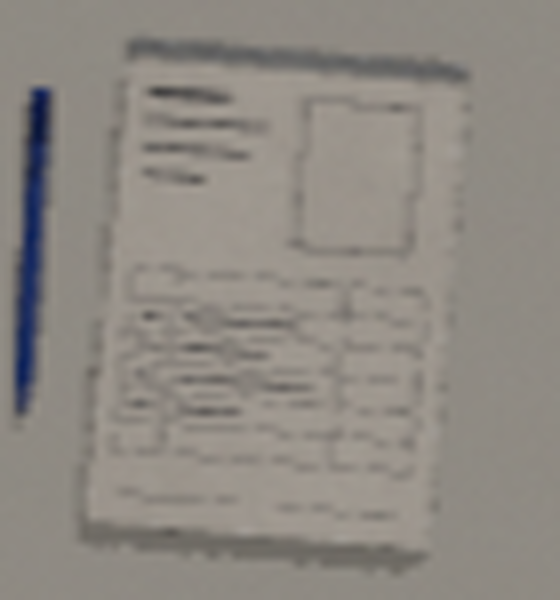

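Candidates: the purple (355,147), red (351,199) and yellow (365,237) stamps lie loose on the desk and are excluded. In the rack, the heights along the lean axis are left ≈ +10 mm and right ≈ +16 mm relative to the middle one. So the middle stamp, at pixel (408,187), is the shortest. The crop fits this, since it is the smallest of the three. Next is a close look with the wrist camera.

```bash
cat >> h.py <<'E'
def wcloud(f):
    z=f['range_z'].astype(float); R,t=np.array(f['R']),np.array(f['t']); v,u=np.mgrid[:z.shape[0],:z.shape[1]]
    D=wdir(f,u,v); P=D*z[...,None]; X=(P-t)@R; X[z==0]=np.nan; return X
def wdir(f,u,v): # camera dir with z=1
    a=(u-f['cx'])/f['fx']; b=(v-f['cy'])/f['fy']; r=np.hypot(a,b)+1e-9; k=np.tan(np.minimum(r,1.5))/r
    return np.stack([a*k,b*k,np.ones_like(a)],-1)
def wonz(f,u,v,z):
    R,t=np.array(f['R']),np.array(f['t']); d=wdir(f,np.float64(u),np.float64(v))@R; c=-R.T@t; return c+d*((z-c[2])/d[...,2])[...,None]
def wproj(f,X):
    p=np.array(f['R'])@X+f['t']; r=np.hypot(p[0],p[1]); k=np.arctan2(r,p[2])/r
    return f['cx']+f['fx']*p[0]*k, f['cy']+f['fy']*p[1]*k
E
python3 - <<'E'
from h import *
f=load('top0'); X=cloud(f); g=X[40:190,195:302]; print('printer z',np.nanmax(g[...,2]),'xmin',np.nanmin(g[...,0][g[...,2]>.05]), 'bottle',np.nanmax(X[195:220,200:235,2]))
robot.move_straight([0.22,0.55,0.38],vel=.3)
robot.goto([0.46,0.16,0.30],[np.pi,0,np.pi/2]); f=snap('wrist','w_pad'); print(robot.sense()['t'],-np.array(f['R']).T@f['t'],f['fx'])
robot.goto([0.50,-0.20,0.30],[np.pi,0,np.pi/2]); f=snap('wrist','w_rack'); s=robot.sense();print(s['t'],s['tcp_pos'],s['joint_pos'],-np.array(f['R']).T@f['t'])
a=cv2.imread('pics/w_pad.png');b=cv2.imread('pics/w_rack.png'); cv2.imwrite('pics/wb.png',cv2.resize(np.vstack([a,b]),None,fx=.75,fy=.75))
E
```

```text
printer z 0.22537404040853845 xmin 0.5947216073528592 bottle 0.2183822336357051
2.5583 [0.38945452 0.16160987 0.4316153 ] 309.70691628693146
3.9667 [ 0.50065152 -0.19815469  0.29979957] [-0.25086288  0.21710509  0.65922747  1.81209765 -0.14503729  1.16119431
  2.02897522] [ 0.43017446 -0.19813495  0.43160439]
```

View pics/wb.png

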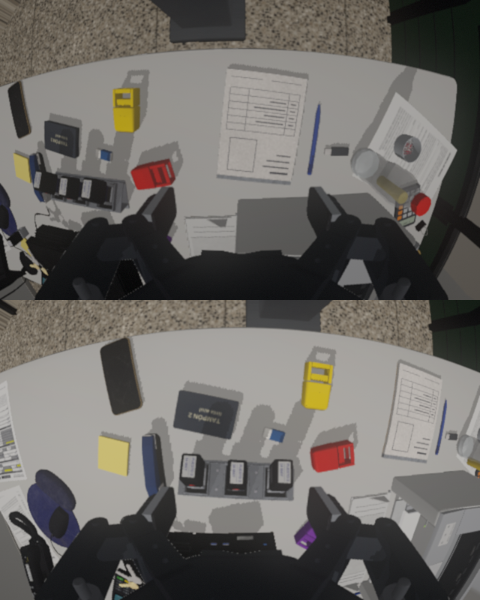

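The wrist views show the pad with its empty box around full-res (323,206). The rack has its three stamps at about (257,229), (316,229) and (376,229), with the shortest in the middle. I'll now extract both poses numerically.

```bash
python3 - <<'E'
from h import *
f=load('w_pad'); g=cv2.cvtColor(f['image'],cv2.COLOR_RGB2GRAY)
th=cv2.adaptiveThreshold(g,255,cv2.ADAPTIVE_THRESH_MEAN_C,cv2.THRESH_BINARY_INV,15,8)
wall=th.copy(); 
n,l,st,ct=cv2.connectedComponentsWithStats((wall==0).astype(np.uint8),connectivity=4)
i=l[206,323]; print('inner comp',st[i])
cs,_=cv2.findContours((l==i).astype(np.uint8),cv2.RETR_EXTERNAL,cv2.CHAIN_APPROX_NONE)
c=cs[0][:,0,:]; P=wonz(f,c[:,0],c[:,1],np.float64(.010))
r=cv2.minAreaRect((P[:,:2]*1000).astype(np.float32)); print('box mm',r)
# pad outline by depth/brightness
m=(g>0); X=wcloud(f); 
br=cv2.inRange(g,int(g[206,323])-25,255); 
nn,ll,ss,_=cv2.connectedComponentsWithStats(cv2.morphologyEx(((np.abs(X[...,2]-.010)<.004)).astype(np.uint8),cv2.MORPH_CLOSE,np.ones((3,3))))
k=ll[206,323];print('pad comp',ss[k],'z',np.nanmedian(X[190:220,310:335,2]))
v,u=np.nonzero(ll==k); Q=wonz(f,u,v,np.float64(.010)); print('pad mm',cv2.minAreaRect((Q[:,:2]*1000).astype(np.float32)))
f=load('w_rack'); X=wcloud(f); sub=X[190:280,230:400]; P=sub.reshape(-1,3); P=P[~np.isnan(P[:,0])]
print('desk',np.nanmedian(X[165:175,300:340,2]))
R=f['image']
m=(P[:,2]>.03)
print(P[m].min(0),P[m].max(0))
# tops: axis height
s=np.array([-.5,0,np.sqrt(.75)])
h=X@s
for (u,v) in [(257,229),(316,229),(376,229)]:
    w=X[v-20:v+25,u-22:u+23].reshape(-1,3); w=w[w[:,2]>.085]
    # fit top plane: highest in s within 3mm
    hh=w@s; t=w[hh>np.percentile(hh,95)-.006]
    cc=t.mean(0); n_=np.linalg.svd(t-cc)[2][2]; n_*=np.sign(n_[2])
    print(len(t),'ctr',cc.round(4),'n',n_.round(3),'hs',np.percentile(hh,95).round(4))
a=cv2.resize(R[190:280,225:405],None,fx=4.4,fy=4.4,interpolation=cv2.INTER_CUBIC)[:,:,::-1]
b=cv2.resize(R*0+f['image'],None,fx=1,fy=1)
cv2.imwrite('pics/c3.png',a)
np.save('pics/X.npy',X)
E
```

```text
inner comp [ 304  184   37   44 1348]
box mm ((518.3327026367188, 162.6586151123047), (47.584930419921875, 61.387420654296875), 83.19146728515625)
pad comp [  289    91   121   156 15284] z 0.010048013234620403
pad mm ((469.6719665527344, 198.03262329101562), (149.57545471191406, 211.2899932861328), 83.9000015258789)
desk 0.0005653864388191743
[ 0.49027586 -0.3192983   0.03002683] [ 0.6396923  -0.0981501   0.30959101]
773 ctr [ 0.5539 -0.2777  0.1022] n [-0.489  0.031  0.872] hs -0.1864
638 ctr [ 0.5694 -0.2052  0.0927] n [-0.438  0.019  0.899] hs -0.2025
836 ctr [ 0.5619 -0.1316  0.0985] n [-0.518 -0.003  0.855] hs -0.1934
```

View pics/c3.png

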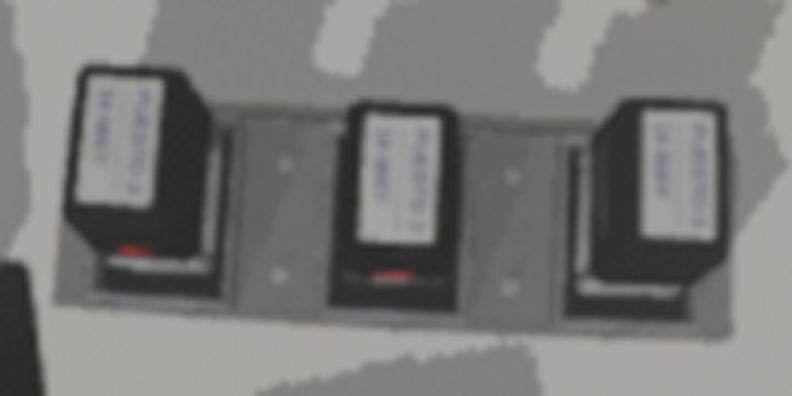

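The crop confirms the middle stamp at crop (405,200) is the shortest in the rack. The rack's far edge runs from crop (55,303) to (732,338). I'll fit the rack frame and then measure the stamp's housing in it.

```bash
python3 - <<'E'
from h import *
f=load('w_rack'); X=np.load('pics/X.npy')
px=lambda x,y:(225+(x+.5)/4.4-.5,190+(y+.5)/4.4-.5)
A=wonz(f,*px(55,303),np.float64(.0497));B=wonz(f,*px(732,338),np.float64(.0497))
print('far edge',A.round(4),B.round(4),np.linalg.norm(B-A))
C=wonz(f,*px(215,103),np.float64(.0064));D=wonz(f,*px(590,125),np.float64(.0064)); print('near',C.round(4),D.round(4))
d=(B-A)[:2]; d/=np.linalg.norm(d); psi=np.arctan2(-d[0],d[1]); d2=(D-C)[:2]; print('yaw far',np.degrees(psi),'near',np.degrees(np.arctan2(-d2[0],d2[1])))
# deck plane between shoes -> normal/yaw + position
for rep in range(2):
    c,s=np.cos(psi),np.sin(psi); ex=np.array([c,s,0]);ey=np.array([-s,c,0])
    O=(A+B)/2*[1,1,0]-.0375*ex
    q=X[190:290,225:405].reshape(-1,3); q=q[~np.isnan(q[:,0])]; r=np.stack([(q-O)@ex,(q-O)@ey,q[:,2]],1)
    dk=(np.abs(np.abs(r[:,1])-.037)<.008)&(np.abs(r[:,0])<.033)&(abs(r[:,2]-.028-r[:,0]*.577)<.012)
    M=np.c_[r[dk,0],r[dk,1],np.ones(dk.sum())]; k=np.linalg.lstsq(M,r[dk,2],rcond=None)[0]; print('O',O.round(4),'deck fit',k.round(4),dk.sum(),'resid',np.std(M@k-r[dk,2]).round(4),'x shift',((k[2]-.028)/.577).round(4))
# deck frame: along-slope a, lateral y, height h above floor
a=r[:,0]*np.cos(np.pi/6)+(r[:,2]-.028)*.5; h=-r[:,0]*.5+(r[:,2]-.028)*np.cos(np.pi/6)
for y0 in(-.074,0,.074):
    m=np.abs(r[:,1]-y0)<.03
    print('shoe',y0)
    for lo,hi in((.045,.055),(.055,.065),(.065,.07),(.07,.074),(.074,.078),(.078,.082),(.082,.086),(.086,.09)):
        k=m&(h>lo)&(h<hi)&(np.abs(a)<.045)
        if k.sum()>8: print(lo,k.sum(),'a',np.percentile(a[k],[1,50,99]).round(4),'y',np.percentile(r[k,1],[1,50,99]).round(4)-y0)
E
```

```text
far edge [ 0.6244 -0.3162  0.0497] [ 0.6361 -0.099   0.0497] 0.21750400420890925
near [ 0.5707 -0.2674  0.0064] [ 0.5782 -0.143   0.0064]
yaw far -3.0688973893381695 near -3.418770113058022
O [ 0.5928 -0.2056  0.    ] deck fit [0.6068 0.001  0.0205] 966 resid 0.0012 x shift -0.013
O [ 0.5928 -0.2056  0.    ] deck fit [0.6068 0.001  0.0205] 966 resid 0.0012 x shift -0.013
shoe -0.074
0.045 78 a [-0.0154  0.0246  0.0294] y [-0.0124  0.0155  0.0162]
0.055 91 a [-0.0149  0.0246  0.0282] y [-0.0133  0.0153  0.0161]
0.065 38 a [-0.0105  0.0205  0.0274] y [-0.0107  0.0156  0.016 ]
0.07 51 a [-0.0191  0.015   0.0265] y [-0.0129  0.0145  0.0159]
0.074 130 a [-0.0187  0.0041  0.0261] y [-0.0156  0.0133  0.0159]
0.078 430 a [-0.0173  0.0003  0.0254] y [-0.0147  0.0015  0.0138]
0.082 407 a [-0.0132  0.0075  0.0208] y [-0.0116 -0.0006  0.0106]
shoe 0
0.045 38 a [-0.0039  0.0297  0.0306] y [-0.0182 -0.0028  0.0153]
0.055 216 a [-0.0159  0.0191  0.0297] y [-0.0171 -0.0009  0.0145]
0.065 734 a [-0.0137  0.0071  0.0263] y [-0.0139 -0.0007  0.0127]
0.07 19 a [-0.0084  0.0017  0.0199] y [-0.0103 -0.0008  0.0081]
shoe 0.074
0.045 61 a [-0.0154  0.0233  0.0289] y [-0.0182 -0.0171  0.0121]
0.055 125 a [-0.0145  0.0184  0.0284] y [-0.0182 -0.0161  0.0118]
0.065 35 a [-0.0044  0.0249  0.0276] y [-0.0175 -0.0151  0.0112]
0.07 87 a [-0.0186  0.0108  0.0263] y [-0.0172 -0.0157  0.0141]
0.074 338 a [-0.0177  0.0009  0.0257] y [-0.0154 -0.0063  0.0137]
0.078 531 a [-0.0127  0.0063  0.0232] y [-0.0123 -0.0009  0.0104]
```

The deck plane (z = 28 mm at the shoe) gives stamp heights of about 75, 84.5 and 88 mm, so the frame is consistent. The stamp rests about 4 mm downslope, against the low wall. Next I check IK and grasp.

```bash
cat >> h.py <<'E'
from scipy.spatial.transform import Rotation as Ro
psi=np.radians(-3.2); ex=np.array([np.cos(psi),np.sin(psi),0]); ey=np.array([-np.sin(psi),np.cos(psi),0]); ez=np.array([0,0,1.])
F=np.array([.5928,-.2056,.028])+.0124*ex
up=np.cos(np.pi/6)*ex+.5*ez; sx=-.5*ex+np.cos(np.pi/6)*ez
def rp(a,y,h): return F+a*up+y*ey+h*sx      # point in shoe coords
def rpy(x,z): return Ro.from_matrix(np.c_[x,np.cross(z,x),z]).as_euler('xyz')
pad=np.radians(-6.4); pex=np.array([np.cos(pad),np.sin(pad),0]); pey=np.array([-np.sin(pad),np.cos(pad),0])
BOX=np.array([.5183,.1627,.010])
E
python3 - <<'E'
from h import *
for sg in(1,-1):
    print(sg)
    for n,p,o in(('grasp',rp(-.004,-.001,.05),rpy(sg*ey,-sx)),('up',rp(-.004,-.001,.16),rpy(sg*ey,-sx)),('box',BOX+[0,0,.05],rpy(sg*pey,-ez)),('boxhi',BOX+[0,0,.15],rpy(sg*pey,-ez))):
        q=robot.inverse_kinematics(p,o); print(n,p.round(3),o.round(3),None if q is None else np.round(q,2))
E
```

```text
1
grasp [ 0.577 -0.206  0.069] [2.618 0.    1.515] [ 0.98  0.6  -0.8   2.14  1.49  0.26  0.47]
up [ 0.522 -0.203  0.165] [2.618 0.    1.515] [ 0.26  0.22  0.14  2.23 -0.8   0.27  2.63]
box [0.518 0.163 0.06 ] [3.142 0.    1.459] [-0.74  0.53  0.46  2.03 -0.37  0.67  1.42]
boxhi [0.518 0.163 0.16 ] [3.142 0.    1.459] [-0.78  0.37  0.5   1.96 -0.23  0.87  1.31]
-1
grasp [ 0.577 -0.206  0.069] [-2.618  0.    -1.627] [ 1.28  0.95 -1.33  2.13  1.63  0.73 -2.61]
up [ 0.522 -0.203  0.165] [-2.618  0.    -1.627] [-0.07  0.24  0.52  2.25 -1.03  0.34 -0.29]
box [0.518 0.163 0.06 ] [-3.142  0.    -1.682] [-1.14  0.79  1.11  2.05 -0.92  0.92 -1.2 ]
boxhi [0.518 0.163 0.16 ] [-3.142  0.    -1.682] [-1.18  0.57  1.12  1.98 -0.62  0.99 -1.45]
```

```bash
python3 - <<'E'
from h import *
o=rpy(-ey,-sx)
robot.grip(.58,60)
robot.goto(rp(-.004,-.001,.13),o); s=robot.sense(); print(s['t'],s['tcp_pos'],s['joint_pos'].round(2),s['opening'])
for h in(.09,.05): print(robot.inverse_kinematics(rp(-.004,-.001,h),o))
try:
    print(robot.move_straight(rp(-.004,-.001,.084),vel=.1,contact_N=6)); s=robot.sense(); print(s['t'],s['tcp_pos']-rp(-.004,-.001,.084),s['joint_pos'].round(2),s['wrist_force'])
except robot.IKError as e: print('IK',e)
f=snap('wrist','w_pre'); 
b=f['image']; 
for h,a in((.075,-.004),(.058,-.004)): print(wproj(f,rp(a,-.001,h)))
cv2.imwrite('pics/w_pre_v.png',b[:,:,::-1])
E
```

```text
6.4417 [ 0.5371095  -0.20350339  0.1388431 ] [ 0.25  0.29  0.14  2.22 -0.99  0.23 -0.33] 0.5840857915510609
[ 1.14754223  0.58987153 -1.00532816  2.16201673  1.33007713  0.34749839
 -2.48736868]
[ 1.27639081  0.95407033 -1.32712248  2.13166821  1.6308711   0.73395114
 -2.61355522]
IK the arm cannot follow that straight line within its joint ranges
(np.float64(322.34322382318027), np.float64(224.92800939712208))
(np.float64(322.2902625606374), np.float64(216.38240638068552))
```

View pics/w_pre_v.png

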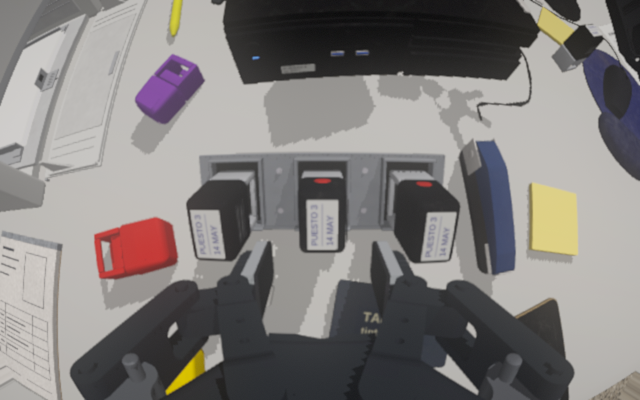

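The wrist view shows the middle stamp at (322,215), centred between the jaws (265 and 380). At the full 30° lean joint 6 hits its limit. The jaw axis lets the tool lean less than the stamp, so I'll scan for a feasible lean.

```bash
cat >> h.py <<'E'
def tz_rack(deg): # tool z leaning deg from vertical
    a=np.radians(deg); return np.sin(a)*ex-np.cos(a)*ez
def T(P,z): return P+.008*z
E
python3 - <<'E'
from h import *
q0=robot.sense()['joint_pos']
for deg in (25,22,19,16,13):
    z=tz_rack(deg); print(deg)
    for sg in(-1,):
        for h in(.165,.12,.09,.058):
            q=robot.inverse_kinematics(T(rp(-.004,-.001,h),z),rpy(sg*ey,z)); print('  ',h,None if q is None else (np.round(q,2)))
    rel=np.radians(30-deg)
    for nm,tz,x in(('same',-np.cos(rel)*ez-np.sin(rel)*pex,-pey),('flip',-np.cos(rel)*ez+np.sin(rel)*pex,pey)):
        q=robot.inverse_kinematics(T(BOX+[0,0,.058],tz),rpy(x,tz)); print('  ',nm,None if q is None else np.round(q,2))
E
```

```text
25
   0.165 [-0.01  0.25  0.43  2.19 -0.68  0.39 -0.64]
   0.12 [ 0.1   0.34  0.3   2.17 -0.81  0.31 -0.53]
   0.09 [ 0.15  0.4   0.22  2.16 -0.89  0.27 -0.45]
   0.058 [ 0.19  0.47  0.17  2.14 -1.01  0.23 -0.34]
   same [-0.79  0.58  0.58  1.98 -0.48  0.81 -1.6 ]
   flip [-0.28  0.47 -0.16  2.05  0.22  0.56  0.86]
22
   0.165 [-0.08  0.26  0.5   2.16 -0.6   0.45 -0.73]
   0.12 [ 0.03  0.35  0.38  2.15 -0.7   0.38 -0.64]
   0.09 [ 0.08  0.41  0.31  2.13 -0.77  0.33 -0.58]
   0.058 [ 0.11  0.48  0.26  2.11 -0.85  0.29 -0.51]
   same [-0.77  0.6   0.57  1.95 -0.48  0.87 -1.6 ]
   flip [-0.38  0.45 -0.05  2.09  0.2   0.49  0.87]
19
   0.165 [-0.12  0.28  0.55  2.13 -0.54  0.51 -0.79]
   0.12 [-0.02  0.37  0.43  2.12 -0.62  0.44 -0.74]
   0.09 [ 0.03  0.43  0.37  2.1  -0.67  0.4  -0.69]
   0.058 [ 0.06  0.49  0.33  2.08 -0.73  0.36 -0.64]
   same [-0.75  0.62  0.56  1.91 -0.48  0.93 -1.59]
   flip [-0.5   0.44  0.08  2.13  0.16  0.42  0.89]
16
   0.165 [-0.15  0.3   0.58  2.1  -0.48  0.57 -0.85]
   0.12 [-0.05  0.38  0.46  2.08 -0.54  0.5  -0.81]
   0.09 [-0.    0.44  0.4   2.07 -0.58  0.46 -0.79]
   0.058 [ 0.03  0.5   0.36  2.05 -0.63  0.42 -0.75]
   same [-0.73  0.64  0.55  1.88 -0.48  1.   -1.58]
   flip [-0.65  0.44  0.24  2.16  0.07  0.34  0.96]
13
   0.165 [-0.17  0.32  0.61  2.07 -0.44  0.63 -0.9 ]
   0.12 [-0.09  0.4   0.5   2.05 -0.5   0.57 -0.86]
   0.09 [-0.03  0.46  0.44  2.04 -0.52  0.52 -0.85]
   0.058 [ 0.01  0.51  0.38  2.01 -0.54  0.48 -0.84]
   same [-0.71  0.66  0.55  1.85 -0.49  1.06 -1.58]
   flip [-0.84  0.46  0.46  2.2  -0.16  0.27  1.17]
```

Using a 22° tool lean. At the box I'll use the flipped way round, so the wrist and camera lean away from the printer.

```bash
python3 - <<'E'
from h import *
z=tz_rack(22); o=rpy(-ey,z); y0=-.001;a0=-.004
robot.goto(T(rp(a0,y0,.115),z),o)
print('touch',robot.move_straight(T(rp(a0,y0,.058),z),vel=.08,contact_N=6)); s=robot.sense(); print(s['t'],s['tcp_pos']-T(rp(a0,y0,.058),z),s['wrist_force'].round(2),s['joint_pos'].round(2))
robot.grip(.3,60); s=robot.sense(); print(s['t'],'opening',s['opening'],s['wrist_force'].round(2),s['tcp_pos'].round(4))
f=snap('wrist','w_grip'); cv2.imwrite('pics/wg.png',f['image'][:,:,::-1])
E
```

```text
touch False
7.7417 [-0.00012437 -0.00030881  0.00016462] [ 0.12 -0.9   0.86] [ 0.13  0.47  0.25  2.11 -0.83  0.29 -0.53]
8.025 opening 0.3721311634621804 [-1.6   0.39  2.38] [ 0.5758 -0.2059  0.0695]
```

View pics/wg.png

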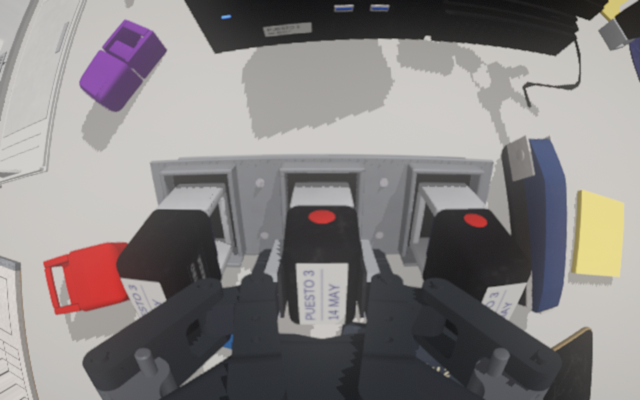

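The stamp is gripped at (320,255), square between the fingers, and its neighbours are untouched. Next I lift along its axis, carry it over the box and check from near.

```bash
cat >> h.py <<'E'
rel=np.radians(8); bz=-np.cos(rel)*ez+np.sin(rel)*pex; bo=rpy(pey,bz)
def tb(h,dx=0,dy=0): return T(BOX+dx*pex+dy*pey+[0,0,h],bz)   # h: grip point above paper
E
python3 - <<'E'
from h import *
z=tz_rack(22); o=rpy(-ey,z); y0=-.001;a0=-.004
robot.move_straight(T(rp(a0,y0,.088),z),vel=.06); s=robot.sense(); print(s['t'],s['wrist_force'].round(2),s['opening'])
robot.move_straight(T(rp(a0,y0,.165),z),vel=.15)
robot.goto([.50,-.02,.27],rpy(-ey,-ez))
robot.goto(tb(.16),bo); robot.move_straight(tb(.072),vel=.12); s=robot.sense(); print(s['t'],s['wrist_force'].round(2),s['opening'],s['tcp_pos']-tb(.072),s['joint_pos'].round(2))
f=snap('wrist','w_box'); g=snap('top','t_box')
for n,P in (('boxctr',BOX),*[(f'box{i}{j}',BOX+i*.032*pex+j*.025*pey) for i in(-1,1) for j in(-1,1)],*[(f'foot{i}{j}',BOX+[0,0,.014]+i*.023*pex+j*.016*pey) for i in(-1,) for j in(-1,1)]): print(n,np.round(wproj(f,P),1))
a=f['image'][130:400,170:470]; cv2.imwrite('pics/wbx.png',cv2.resize(a,None,fx=2.2,fy=2.2,interpolation=cv2.INTER_CUBIC)[:,:,::-1])
X=cloud(g); m=(X[...,2]>.06)&(X[...,2]<.1)&(abs(X[...,0]-.518)<.06)&(abs(X[...,1]-.163)<.06); print(m.sum())
E
```

```text
8.725 [-0.52 -0.68 -0.89] 0.36996293014552645
13.3 [-0.3   0.43 -1.55] 0.3770574462349389 [0.0005751  0.00019202 0.00058404] [-0.52  0.43  0.13  2.09  0.03  0.51  1.02]
boxctr [320.5 206.1]
box-1-1 [280.4 159.7]
box-11 [360.4 159.6]
box1-1 [285.4 246.9]
box11 [355.7 246.8]
foot-1-1 [293.3 180.9]
foot-11 [347.4 180.8]
0
```

View pics/wbx.png

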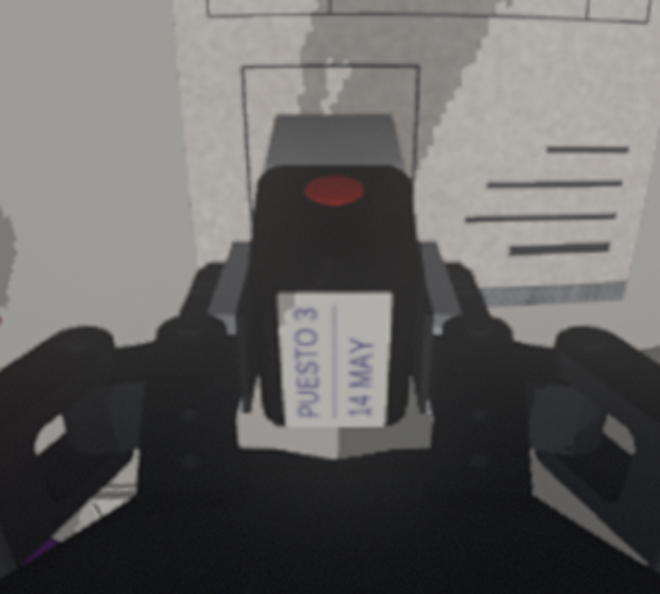

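The printed box's near corners appear at crop (243,66) and (418,66), within 0.5 px of the prediction. The foot's edge is at crop y≈115, about 1 mm further along +x than predicted. I'll correct by −1 mm and press slowly with a force stop.

```bash
python3 - <<'E'
from h import *
dx=-.001
robot.move_straight(tb(.064,dx),vel=.05); robot.sleep(.1)
s0=robot.sense(); print(s0['t'],s0['wrist_force'].round(2))
c=robot.move_straight(tb(.041,dx),vel=.012,contact_N=13); s=robot.sense()
d=s['wrist_force']-s0['wrist_force']; g=s['tcp_pos']-tb(0,dx)
print('contact',c,s['t'],'dF',d.round(2),'grip h',g.round(4),s['opening'])
robot.sleep(.15); s=robot.sense(); print('held dF',(s['wrist_force']-s0['wrist_force']).round(2),(s['tcp_pos']-tb(0,dx)).round(4))
f=snap('wrist','w_press'); cv2.imwrite('pics/wp.png',cv2.resize(f['image'][130:400,170:470],None,fx=2,fy=2)[:,:,::-1])
E
```

```text
13.8083 [-0.25 -1.05 -0.82]
contact True 15.2583 dF [-2.82 -0.06  9.35] grip h [ 0.0001 -0.0001  0.0454] 0.36921761788974755
held dF [-1.95  0.12  9.25] [ 0.0001 -0.0001  0.0455]
```

View pics/wp.png

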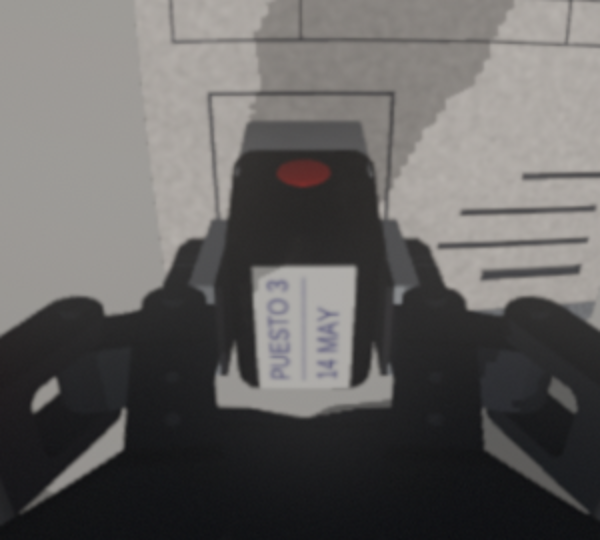

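The housing is mostly down, but 9.3 N is only borderline for the bottom. I'll step down in 0.4 mm increments until the force climbs faster than the spring rate.

```bash
python3 - <<'E'
from h import *
dx=-.001; base=-.82; h=.0455
for i in range(9):
    h-=.0004; robot.move_straight(tb(h,dx),vel=.01); robot.sleep(.05)
    F=np.mean([robot.sense()['wrist_force'][2] for _ in range(3)])-base; s=robot.sense(); print(round(h,4),(s['tcp_pos']-tb(0,dx))[2].round(4),'F',F.round(2))
    if F>13: break
print(s['t'],s['opening'])
E
```

```text
0.0451 0.0457 F 9.25
0.0447 0.0453 F 9.52
0.0443 0.0452 F 12.89
0.0439 0.0452 F 17.17
16.6583 0.37953363636150805
```

It reached the hard stop at 17 N, under the 25 N limit. Now I lift, look at the impression, and carry the stamp back above its shoe.

```bash
python3 - <<'E'
from h import *
z=tz_rack(22); o=rpy(-ey,z)
robot.move_straight(tb(.075,-.001),vel=.05); robot.move_straight(tb(.17,-.001),vel=.15)
robot.goto([.50,-.02,.27],rpy(-ey,-ez)); f=snap('top','t_after')
robot.goto(T(rp(-.001,-.001,.165),z),o); robot.move_straight(T(rp(-.001,-.001,.095),z),vel=.1)
s=robot.sense(); print(s['t'],s['joint_pos'].round(2),s['opening'])
w=snap('wrist','w_ret')
a=cv2.resize(f['image'][190:265,255:325],None,fx=5,fy=5,interpolation=cv2.INTER_CUBIC); b=cv2.resize(w['image'][100:340,130:510],None,fx=375/240,fy=375/240)
b=cv2.resize(b,(440,375)); cv2.imwrite('pics/ret.png',np.hstack([a,b])[:,:,::-1])
E
```

```text
22.1333 [-0.04  0.42  0.46  2.13 -0.87  0.38 -0.49] 0.3728669295005048
```

View pics/ret.png

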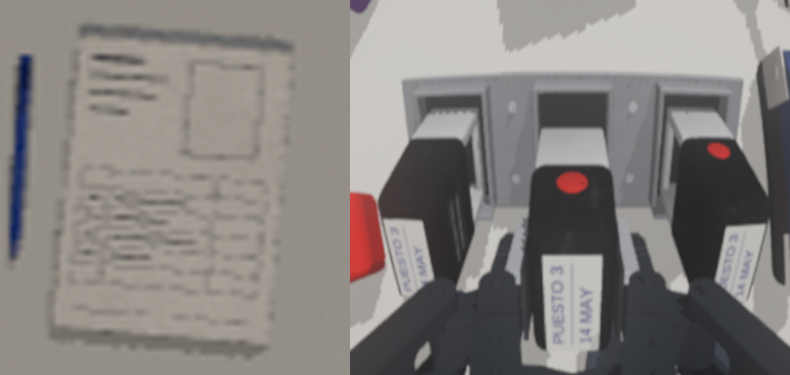

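The stamp lines up with its empty shoe (frame centre and shoe centre both at about x=573). No impression is drawn on the form in this view, so the force and travel are my evidence. Now I insert gently.

```bash
python3 - <<'E'
from h import *
z=tz_rack(22)
def hh():
    d=robot.sense()['tcp_pos']-T(rp(-.001,-.001,0),z); return (d@sx).round(4),(d@up).round(4),(d@ey).round(4)
s0=robot.sense()
c=robot.move_straight(T(rp(-.001,-.001,.064),z),vel=.06,contact_N=4); s=robot.sense(); print(c,hh(),(s['wrist_force']-s0['wrist_force']).round(2))
if not c:
    c=robot.move_straight(T(rp(-.001,-.001,.0555),z),vel=.012,contact_N=4); s=robot.sense(); print(c,s['t'],hh(),(s['wrist_force']-s0['wrist_force']).round(2))
f=snap('wrist','w_in'); cv2.imwrite('pics/win.png',f['image'][90:340,120:520,::-1])
E
```

```text
False (np.float64(0.0638), np.float64(-0.0003), np.float64(-0.0003)) [-1.38  0.27  0.55]
True 23.4833 (np.float64(0.0563), np.float64(0.0001), np.float64(0.0001)) [-1.39  0.7   4.72]
```

View pics/win.png

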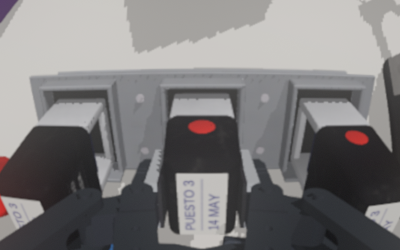

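The foot is on the floor of the shoe (contact at h=56 mm, 4.7 N). I'll ease off, let go and withdraw.

```bash
python3 - <<'E'
from h import *
z=tz_rack(22)
robot.move_straight(T(rp(-.001,-.001,.0568),z),vel=.01); print(robot.sense()['wrist_force'].round(2))
robot.grip(.58); robot.sleep(.2); print(robot.sense()['wrist_force'].round(2),robot.sense()['opening'])
robot.move_straight(T(rp(-.001,-.001,.125),z),vel=.08)
robot.goto([.47,-.20,.30],[np.pi,0,np.pi/2]); robot.sleep(.3); f=snap('wrist','w_end'); print(robot.sense()['t'])
t=snap('top','t_end')
X=wcloud(f); q=X.reshape(-1,3); q=q[~np.isnan(q[:,0])]-F; a,y,h=q@up,q@ey,q@sx
for y0 in(-.074,0,.074):
    for lo,hi in((.052,.070),(.07,.095)):
        k=(abs(y-y0)<.026)&(h>lo)&(h<hi)&(abs(a)<.04)
        if k.sum()>8: print(y0,lo,k.sum(),'a',np.percentile(a[k],[1,99]).round(4),'y',np.percentile(y[k],[1,99]).round(4)-y0,'hmax',np.percentile(h[k],99).round(4))
b=f['image'][130:330,200:440]; cv2.imwrite('pics/end.png',cv2.resize(b,None,fx=3,fy=3)[:,:,::-1])
E
```

```text
[-0.88  0.37  3.  ]
[ 0.14 -0.13 -0.59] 0.5771390180293797
27.5083
-0.074 0.052 35 a [-0.0274 -0.0063] y [0.0143 0.0165] hmax 0.0693
-0.074 0.07 396 a [-0.0293 -0.0033] y [-0.0149  0.015 ] hmax 0.09
0 0.052 150 a [-0.0272  0.0193] y [-0.0167  0.016 ] hmax 0.07
0 0.07 811 a [-0.0261  0.0167] y [-0.0151  0.0135] hmax 0.0765
0.074 0.052 94 a [-0.0259  0.018 ] y [-0.0188 -0.0073] hmax 0.0698
0.074 0.07 377 a [-0.029   0.0159] y [-0.018   0.0129] hmax 0.0856
```

```bash
python3 - <<'E'
from h import *
robot.sleep(.2); robot.close_job(); print('handed in')
E
```

```text
the job is handed in; nothing more can be done
handed in
```

I stamped the delivery note with the shortest stamp, put it back in the rack's middle shoe and handed the job in at about 28 s of robot time.

- **Stamping:** In the wrist image the box matched its predicted place to 0.5 px. The foot sat about 1 mm too far along, so I shifted the press by that much. I pressed until the housing hit its hard stop. The last force reading was about 17 N, against 9 N to reach the bottom and 25 N to smear.
- **Return:** The stamp met the shoe floor at about 5 N. I eased off to about 3 N on the wrist before letting go. Depth points afterwards put it where it was: resting against the low wall, leaning as before, top at about 76 mm, housing up.

**Not confirmed:**
- No mark was visible on the form in the coarse top picture taken afterwards, so the evidence for the impression is the force and travel only.
- My picture limit ran out before the last view, so the final state was checked only by depth numbers at the rack.
- The neighbouring stamps looked in place in the depth data; I did not compare the other objects before and after.

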